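# Hold a crystal seal blank in the strain viewer's light path

### The arm

A 7-joint arm with a two-finger parallel gripper is mounted at the origin on the work surface. World frame = base frame: x ahead of the robot, y to its left, z up, the work surface at z = 0. Lengths are in mm, angles in rad, forces in N, time in s.
With the tool pointing down it reaches from about 425 to 875 mm from the base axis. Payload 4.7 kg.
Tool frame: the origin (TCP) lies midway between the tips of the shut fingers; the grasp point (between the pads) lies 19 mm behind it; z points along the fingers, y is the line along which they close (so a half turn about z gives the same grasp; the last joint's range is limited). The gripper opens to 87 mm and grips with 3 to 60 N. Pads are 19 mm wide; open, the fingers measure 117 mm over their backs; the gripper's body (75 mm by 190 mm) begins 51 mm behind the grasp point.
Start: joints at [-1.201, 0.321, -0.07, 1.45, 0.023, 1.371, -0.057], TCP at [226.451, 609.301, 198.687] pointing down, gripper open.
Joint ranges: [-2.86, 2.86], [-0.3, 2.09], [-1.38, 1.24], [0.06, 2.45], [-1.56, 4.7], [0.09, 2.05], [-2.69, 2.69]. Speed limits (rad/s): [2.57, 2.57, 3.14, 3.14, 3.14, 3.14, 3.14].

### API

Orientations are given as a unit quaternion [x, y, z, w].
In Python, from station import ctrl gives the robot as it stands.
- The arm moves only by the tool drive_effector, called after "Request:" as name(argument=value, ...) on one line, values as JSON. Schema: {"type":"object","properties":{"deltas":{"type":"object","properties":{"x":{"type":"array","items":{"type":"number"},"minItems":1,"maxItems":12},"y":{"type":"array","items":{"type":"number"},"minItems":1,"maxItems":12},"z":{"type":"array","items":{"type":"number"},"minItems":1,"maxItems":12},"drx":{"type":"array","items":{"type":"number"},"minItems":1,"maxItems":12},"dry":{"type":"array","items":{"type":"number"},"minItems":1,"maxItems":12},"drz":{"type":"array","items":{"type":"number"},"minItems":1,"maxItems":12}},"additionalProperties":false,"required":["x","y","z","drx","dry","drz"]},"jaw":{"type":"number"},"only":{"type":"string"},"quiet":{"type":"boolean"},"lines":{"type":"string"}},"required":["deltas"],"additionalProperties":false}. deltas is an object with one list for each field, all of the same length, 1 to 12, a row being the entries at one place: x, y, z (the shift in shares of the most that a row can go, 1 being 50 mm), drx, dry, drz (a rotation vector in units of 0.25 rad); each row shifts and turns the commanded pose from where the row before left it, along the tool's axes as they then stand; what a row does not reach is not made up. A row lasts 1/10 s, in which the tool goes at most 50 mm and 0.15 rad, less where a joint would pass 70% of its speed; a pose out of reach is approached as far as the arm can. jaw is the finger opening in mm, set as the call begins (left out keeps the last). The fingers move at their own pace and stop on an object; the grip force is fixed at half the most. Time passes only in rows, so rows that do not move let the fingers close. The tool returns the time, the measured TCP pose, the force, the opening and the grip force at its end. only (a regular expression) keeps the lines of the reply that match it, lines (a string "A,B") keeps lines A to B, and quiet returns only ok. Input that does not fit is refused with a message, and nothing moves.
- ctrl.state(): the state, without advancing time (a new reading comes with each control period).
- ctrl.snapshot(name): name is "side" or "top" or "wrist"; returns a dict with "img" (420x560x3 uint8, red, green, blue), "fovy" (degrees; the focal length in pixels is half the picture's height over the tangent of half this angle, whatever the lens; pixels are square), "cx", "cy" (the principal point, pixels), "R" (3x3) and "t" (3): a world point X has camera coordinates R X + t. Camera axes: x right, y down, z forward; pixel columns grow to the right and rows downward; lengths in mm; the calibration is good to about 2 mm. A picture is of the moment at which its call begins. There is no depth.
- ctrl.hand_in(): hands the job in; it is judged then, once.
The state is a dict: "clock": time; "joints": joint angles; "joint_velocities": joint speeds; "tau": joint torques, N m; "eef_pos": TCP position; "ee_rot": TCP orientation; "contact_force": force on the tool from outside, world axes, zero at the start; "torque": the same for the moment, N m; "width": finger opening in mm; "grip_force": force on a finger pad.
Only numpy, scipy, OpenCV 4.12 (cv2) and the standard library are available. Lean on these libraries where they do the work, as an engineer would, in place of code of your own. Each camera call takes 0.05 s, during which the arm holds its last target. There are 200 camera calls.

### The job

Check the clear crystal blank for strain before it is engraved: first press the chrome timer plunger on the strain viewer's lamp house right down to its stop to light the lamp and let it spring back, then pick the clear blank from the tray by its two frosted edges only, never putting a finger on its polished windows. Hold it upright in the middle of the light path between lamp lens and analyser, with its windows square across the beam so that the light goes through their centre, without knocking it against the viewer. Finish while still holding it steady there, and leave the other blanks and the tools on the bench where they are.

Things in the scene. Friction and masses are not known exactly. Their poses are not given: they have to be found in the camera images.
- viewer: Strain viewer (polariscope) fixed on the bench, grey-green: flat base 370 mm long (its y) by 120 mm wide (its x), deck top at z = 22 mm. Origin on the bench under the middle of the open gap between lamp lens and analyser; the light runs level along its own +y. The gap is 111 mm long (y = -55 to +55 mm), open above and at both sides.
- lamp_lens (a point): Centre of the lamp's lens, at viewer y = -55 mm, z = 115 mm, at the end of a dark barrel (radius 24 mm, with a ring of radius 27 mm). Behind it the lamp house: 96 mm (x) by 90 mm (y), from y = -85 to -175 mm, flat top at z = 150 mm, steel plunger collar to 157 mm. Axes as the viewer's.
- analyser (a point): Centre of the analyser's face, at viewer y = +55 mm, z = 115 mm: an aluminium ring of radius 34 mm; behind it the black eyepiece tube runs to y = +170 mm on a pillar. Nothing here is higher than z = 149 mm. Axes as the viewer's.
- light_path (a point): Centre of the light path: on the beam axis, mid-gap, 115 mm above the bench. Axes as the viewer's: y along the beam from lamp to analyser, z up.
- plunger (a joint): Travel of the timer plunger on top of the lamp house, m: 0 up (rest), 0.010 fully down on its stop. Spring return: about 3 N to start it, 9 N at the stop.
- plunger_head (a point): Top centre of the plunger's chrome round head (34 mm diameter), 182.5 mm above the bench at rest, over viewer x = 0, y = -130 mm; it moves straight down with the plunger.
- tray: Dark wooden tray fixed on the bench, 270 mm (its x) by 110 mm (y), lined with dark blue felt; floor 8 mm and rim 14 mm above the bench. Origin on the bench under its centre. The three blanks stand upright on it in a row about 75 mm apart, in any order.
- clear_blank: The clear crystal seal blank, a standing prism 18 mm (its x) by 30 mm (its y) by 52 mm high (z), about 75 g; origin at the centre of its underside. The two wide faces, to its +x and -x, are the polished windows; the two narrow faces, to +y and -y, are white frosted, as are the 2 mm bevels between. Grip it across the 30 mm, along its y; 20 N of grip holds it.
- clear_blank_center (a point): Centre of the clear blank, 26 mm above its underside; axes as the blank's.
- clear_blank_windows: The two polished windows of the clear blank (26 mm wide each, 2 mm short of top and bottom); same origin and axes as the blank.
- smoky_blank: A blank of the same size and shape in brown smoky quartz. Leave alone.
- green_blank: A blank of the same size and shape in green stone. Leave alone.
- die: Loose round steel die, 60 mm diameter, 34 mm high, with a brass-coloured relief on top; origin under its centre. Leave alone.
- loupe: Loose black eye loupe, 42 mm diameter, 30 mm high; origin under its centre. Leave alone.
- brush: Loose bench brush, 180 mm long along its x, lying. Leave alone.
- hammer: Loose hammer, 220 mm long along its x, lying. Leave alone.
- tin: Loose round tin with a yellow lid rim, 66 mm diameter, 28 mm high; origin under its centre. Leave alone.

How it is judged:
By the outcome, as a careful person would: the job done as asked, in the order asked, and still so for the second after the job is handed in, while the arm keeps its last pose, push and grip.
It also fails if it takes over 54 s, if anything falls off the work surface, if the arm or the gripper's body presses on something with over 40 N, if the wrist force passes 120 N, or if a joint passes its speed limit or range.

## Working session

There is one attempt and no reset: what is moved stays moved. The work goes in short steps, Python scripts to look and compute and a tool call to move; the robot and the scene stay as the last step left them, time stands still between calls to the robot, and variables do not carry over. Pictures are saved under pics/ and viewed, at most 10 in all, crops included, and the job is handed in when it is done.

```bash
ls; mkdir -p pics; python3 - <<'E'
from station import ctrl
import cv2,pickle
s=ctrl.state();print(s['clock'],s['eef_pos'],s['ee_rot'],s['width'])
for n in('side','top'):
    d=ctrl.snapshot(n);pickle.dump(d,open(f'pics/{n}0.pkl','wb'))
    cv2.imwrite(f'pics/{n}0.png',d['img'][:,:,::-1]);print(n,d['fovy'],d['cx'],d['cy'],d['R'],d['t'])
E
```

```text
pics
station.py
0.0 [226.24172601 608.6927353  197.52189078] [ 1.76932978e-01  9.84222409e-01 -9.77467984e-04 -1.24706142e-04] 86.89493406198991
side 50.99321858090586 285.32961827181737 217.67292260837064 [[-8.77729735e-01 -4.79155556e-01 -6.82182858e-04]
 [-3.25617472e-01  5.97517892e-01 -7.32765741e-01]
 [ 3.51516393e-01 -6.42948149e-01 -6.80480642e-01]] [442.7565915  342.82001584 965.87323172]
top 56.02589230520566 282.39784954870447 210.6317007690378 [[-0.00774017 -0.9998535   0.01526676]
 [-0.99563264  0.00628525 -0.09314586]
 [ 0.09303625 -0.01592105 -0.99553542]] [ -98.04916157  586.49865658 1062.62485936]
```

View pics/top0.png

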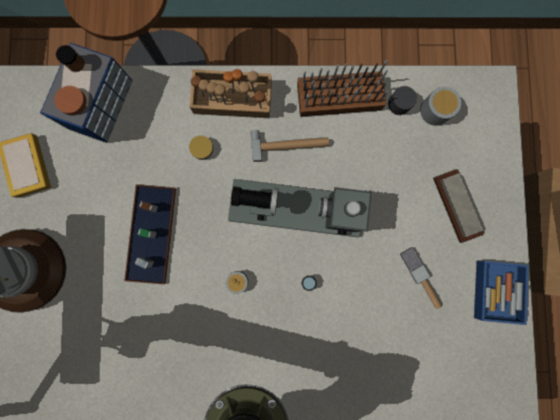

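View pics/side0.png

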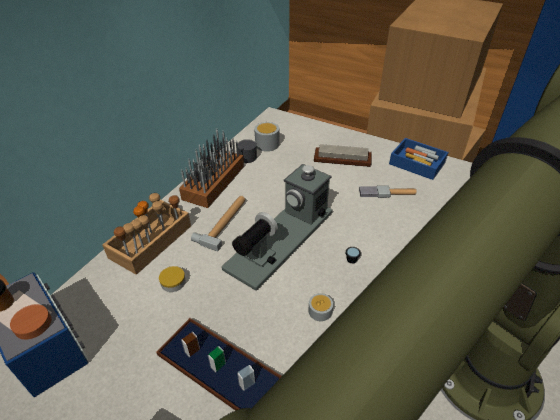

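The top view shows the tray at (150,233), with the clear blank at (143,263), green at (146,233) and smoky at (149,206). The viewer's eyepiece is at (250,198) and the plunger at (353,209). The side view shows the plunger at (308,170), the lens at (293,199) and the clear blank at (247,377).

```bash
cat > h.py <<'E'
import numpy as np,cv2,pickle
from scipy.spatial.transform import Rotation as Ro
def f(d): return d['img'].shape[0]/2/np.tan(np.radians(d['fovy'])/2)
def ray(d,u,v):
    R=np.array(d['R']);w=R.T@np.array([(u-d['cx'])/f(d),(v-d['cy'])/f(d),1]);return -R.T@np.array(d['t']),w/np.linalg.norm(w)
def plane(d,u,v,z):
    c,w=ray(d,u,v);return c+w*(z-c[2])/w[2]
def tri(*o):  # (d,u,v)...
    A=np.zeros((3,3));b=np.zeros(3);rs=[ray(*x) for x in o]
    for c,w in rs:
        P=np.eye(3)-np.outer(w,w);A+=P;b+=P@c
    X=np.linalg.solve(A,b);return X,[round(float(np.linalg.norm(np.cross(X-c,w))),1) for c,w in rs]
def proj(d,X):
    p=np.array(d['R'])@X+d['t'];return p[:2]/p[2]*f(d)+[d['cx'],d['cy']]
def load(n): return pickle.load(open(f'pics/{n}.pkl','rb'))
def snap(ctrl,cam,n):
    d=ctrl.snapshot(cam);pickle.dump(d,open(f'pics/{n}.pkl','wb'));cv2.imwrite(f'pics/{n}.png',d['img'][:,:,::-1]);return d
E
python3 - <<'E'
from h import *
from station import ctrl
t=load('top0');s=load('side0')
print('plunger',tri((t,353,209),(s,308,169)))
print('clear',plane(t,143,263,60)[:2],'green',plane(t,146,233,60)[:2],'smoky',plane(t,149,206,60)[:2])
for n,p in(('tl',(138,186)),('tr',(176,187)),('br',(166,283)),('bl',(126,279))): print('tray',n,plane(t,*p,14))
snap(ctrl,'wrist','w0')
def c(i,x,y,w,h,k): return cv2.resize(i[y:y+h,x:x+w],None,fx=k,fy=k,interpolation=cv2.INTER_CUBIC)
a=c(t['img'],225,175,150,66,5.3)[:,:795]; b=c(t['img'],120,180,60,108,2.3); e=c(s['img'],215,155,130,140,1.77)
o=np.zeros((600,800,3),np.uint8);o[:a.shape[0],:a.shape[1]]=a;o[351:351+b.shape[0],:b.shape[1]]=b[:249];o[351:351+e.shape[0],200:200+e.shape[1]]=e[:249]
w=cv2.resize(ctrl.snapshot('wrist')['img'],(332,249));o[351:600,460:792]=w
cv2.imwrite('pics/c0.png',o[:,:,::-1])
d=load('w0');print(d['fovy'],-np.array(d['R']).T@d['t'],d['R'])
E
```

```text
plunger (array([ 576.58466255, -267.81187666,  177.18157507]), [2.1, 2.1])
clear [446.53891886 266.78297522] green [525.47906664 260.83613312] smoky [597.49193642 254.61348179]
tray tl [658.9310692  301.39638348  14.        ]
tray tr [655.53220444 195.38373179  14.        ]
tray br [389.9943785  218.08397257  14.        ]
tray bl [401.80287835 327.34636934  14.        ]
65.74504490489673 [160.51314116 633.56101673 384.22089521] [[ 0.34787609  0.9375381  -0.00212847]
 [ 0.90561605 -0.3354422   0.25949587]
 [ 0.24257329 -0.09219999 -0.96574187]]
```

View pics/c0.png

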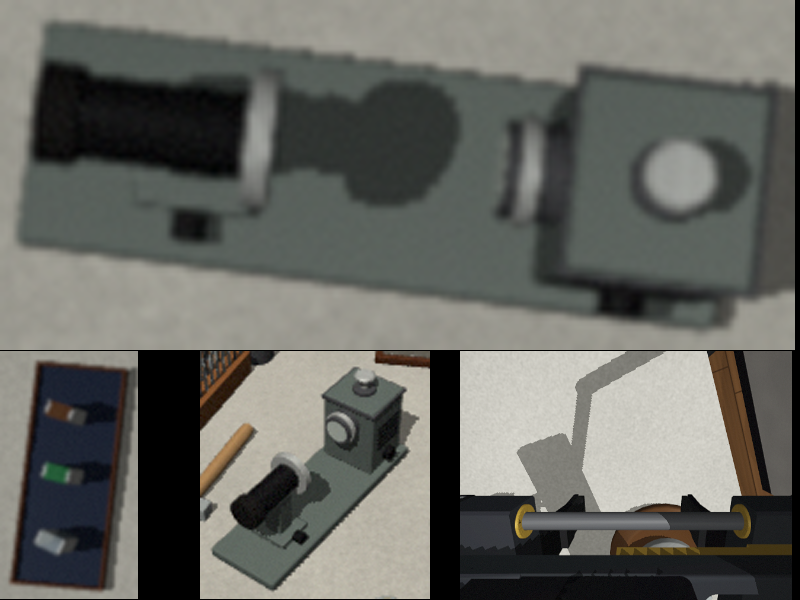

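The plunger triangulates to about (577,-268,177), against a known height of 182.5. The clear blank is near (447,267), with its frosted edges roughly along world y. The wrist view shows the free bench only above row 240 or so. I'll move the wrist camera over the tray.

The manual's scale: shifts go in shares of 50 mm and turns go in units of 0.25 rad. Converting my numbers, -34 mm is -0.68, -28 mm is -0.56.

Request:
drive_effector(deltas={"x":[-0.56,-0.56,-0.56,-0.56,-0.56,-0.76,-0.76,-0.76,-0.76,-0.76,-0.76,-0.76],"y":[-0.68,-0.68,-0.68,-0.68,-0.68,-0.14,-0.14,-0.14,-0.14,-0.14,-0.14,-0.14],"z":[-0.12,-0.12,-0.12,-0.12,-0.12,0,0,0,0,0,0,0],"drx":[0,0,0,0,0,0,0,0,0,0,0,0],"dry":[0,0,0,0,0,0,0,0,0,0,0,0],"drz":[0,0,0,0,0,0,0,0,0,0,0,0]})

```text
clock: 1.4
eef_pos: [531.8, 261.7, 228.6]
ee_rot: [0.177, 0.984, 0.0, 0.0]
contact_force: [0.2, 0.6, 0.1]
width: 87.1
grip_force: 0.0
```

Request:
drive_effector(deltas={"x":[0,0,0,0,0],"y":[0,0,0,0,0],"z":[0,0,0,0,0],"drx":[0,0,0,0,0],"dry":[0,0,0,0,0],"drz":[-0.48,-0.48,-0.48,0,0]})

```text
clock: 1.9
eef_pos: [530.6, 262.6, 228.6]
ee_rot: [-0.001, 1.0, -0.0, -0.0]
contact_force: [0.3, 0.7, 0.1]
width: 87.0
grip_force: 0.0
```

```bash
python3 - <<'E'
from h import *
from station import ctrl
d=snap(ctrl,'wrist','w1');snap(ctrl,'top','top1')
print(-np.array(d['R']).T@d['t'],ctrl.state()['joints'],ctrl.state()['ee_rot'])
E
```

```text
[460.39548158 262.41685184 415.11602039] [-0.71525009  0.18353061  0.24315646  1.56641904 -0.04466984  1.39710277
  1.10482584] [-1.16320183e-03  9.99999323e-01  1.75255871e-05 -1.24620018e-05]
```

View pics/w1.png

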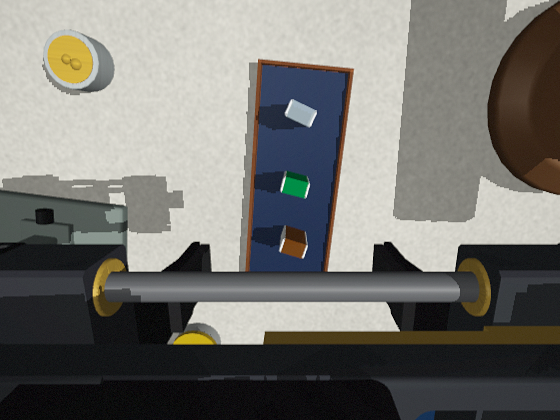

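The wrist view shows the clear blank's top at (301,112), its long side turned about 25°, green at (295,184) and smoky at (294,240). The tall brown lamp base is at the right, well clear. Next is the viewer.

In the tool's units: -3 mm is -0.06, -45 mm is -0.9.

Request:
drive_effector(deltas={"x":[0,0,-0.06,-0.06,-0.06,-0.06,-0.06,-0.06,-0.06,-0.06,-0.06,-0.06],"y":[0,0,-0.9,-0.9,-0.9,-0.9,-0.9,-0.9,-0.9,-0.9,-0.9,-0.9],"z":[-0.3,-0.3,0,0,0,0,0,0,0,0,0,0],"drx":[0,0,0,0,0,0,0,0,0,0,0,0],"dry":[0,0,0,0,0,0,0,0,0,0,0,0],"drz":[0,0,0,0,0,0,0,0,0,0,0,0]}, jaw=0)

```text
clock: 3.2
eef_pos: [563.2, -189.1, 260.9]
ee_rot: [-0.002, 1.0, -0.0, 0.002]
contact_force: [1.0, 0.2, -0.8]
width: 2.7
grip_force: 0.0
```

Request:
drive_effector(deltas={"x":[0,0,0,0,0,0,0,0,0,0],"y":[-0.9,-0.9,-0.9,0,0,0,0,0,0,0],"z":[0,0,0,0,0,0,0,0,0,0],"drx":[0,0,0,0,0,0,0,0,0,0],"dry":[0,0,0,0,0,0,0,0,0,0],"drz":[0,0,0,0.56,0.56,0.56,0.56,0.56,0.56,0.56]})

```text
clock: 4.2
eef_pos: [564.0, -322.2, 260.6]
ee_rot: [0.471, 0.882, 0.0, 0.001]
contact_force: [0.3, -0.0, 0.3]
width: 0.6
grip_force: 0.0
```

Request:
drive_effector(deltas={"x":[0,0,0,0,0,0,0],"y":[0,0,0,0,0,0,0],"z":[0,0,0,0,0,0,0],"drx":[0,0,0,0,0,0,0],"dry":[0,0,0,0,0,0,0],"drz":[0.56,0.56,0.56,0.56,0.56,0,0]})

```text
clock: 4.9
eef_pos: [563.7, -322.2, 259.7]
ee_rot: [0.742, 0.67, 0.0, 0.001]
contact_force: [-0.2, 0.2, -0.2]
width: 0.8
grip_force: 0.0
```

```bash
python3 - <<'E'
from h import *
from station import ctrl
snap(ctrl,'wrist','v1')
E
```

Request:
drive_effector(deltas={"x":[0.6,0.6,0,0],"y":[0,0,0,0],"z":[0,0,0,0],"drx":[0,0,0,0],"dry":[0,0,0,0],"drz":[0,0,0,0]})

```text
clock: 5.35
eef_pos: [570.0, -261.8, 259.0]
ee_rot: [0.742, 0.67, 0.0, 0.0]
contact_force: [-0.2, -1.0, 1.3]
width: 0.5
grip_force: 0.0
```

```bash
python3 - <<'E'
from h import *
from station import ctrl
snap(ctrl,'wrist','v2');a=load('v1')['img'];b=load('v2')['img']
o=np.hstack([cv2.resize(x[:300,110:480],None,fx=1.08,fy=1.08*1.85,interpolation=cv2.INTER_CUBIC) for x in(a,b)]);print(o.shape)
cv2.imwrite('pics/v12.png',o[:600,:800,::-1])
print(ctrl.state()['joints'])
E
```

```text
(599, 800, 3)
[-0.34045875  0.34800983  0.95616164  1.44686677 -0.28310621  1.49104541
  0.50543185]
```

View pics/v1.png

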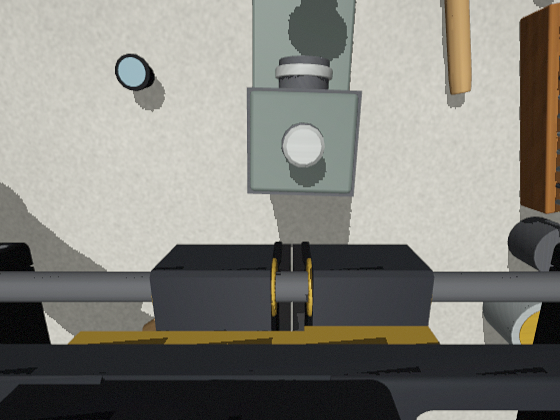

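View pics/v2.png

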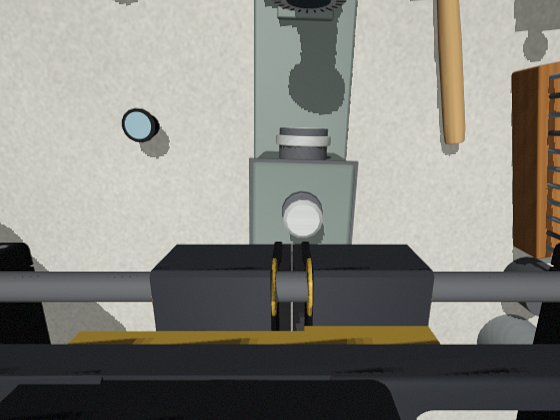

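In v1 the plunger head is at (303,145), the lens ring at (303,71), and the house-top corners are at (248,89), (361,92), (352,194) and (247,192). In v2 the head is at (302,217), the house's front edge runs (250,160)–(358,162), the lens ring is at (303,140), and the analyser is just above the frame.

```bash
python3 - <<'E'
from h import *
a,b=load('v1'),load('v2')
cs=[]
for d,(u,v) in((a,(303,145)),(b,(302,217))):
    hsv=cv2.cvtColor(d['img'],cv2.COLOR_RGB2HSV);m=((hsv[...,2]>120)&(hsv[...,1]<25)).astype(np.uint8)
    k=np.zeros_like(m);cv2.circle(k,(u,v),28,1,-1);m&=k
    n,l,s,c=cv2.connectedComponentsWithStats(m);i=1+s[1:,4].argmax();q=max(cv2.findContours((l==i).astype(np.uint8),0,1)[0],key=len)
    e=cv2.minEnclosingCircle(q);print(s[i],c[i],e,cv2.fitEllipse(q));cs.append(e[0])
    c_=e[0];print('on plane 182.5',plane(d,*c_,182.5),'diam',2*e[1]/f(d)*np.linalg.norm(plane(d,*c_,182.5)-ray(d,*c_)[0]))
print('plunger',tri((a,*cs[0]),(b,*cs[1])))
P=[plane(a,*p,150) for p in((248,89),(361,92),(352,194),(247,192))]
print(np.round(P,1)); print([round(float(np.linalg.norm(P[i]-P[i-1])),1) for i in range(4)])
for i,j in((0,1),(3,2),(3,0),(2,1)):
    w=P[j]-P[i];print('az',np.degrees(np.arctan2(w[1],w[0])))
print('mid',np.mean(P,0))
print('front corners tri',tri((a,248,89),(b,250,160)),tri((a,361,92),(b,358,162)))
# deck edges in v2 at z=22, subpixel from saturation/greenness
g=b['img'].astype(float)
for side in(0,1):
    pts=[]
    for r in list(range(25,130,6)):
        row=cv2.GaussianBlur(b['img'],(3,3),0)[r].astype(float).mean(1)
        seg=range(235,270) if side==0 else range(335,370)
        dr=np.abs(np.diff(row[seg[0]:seg[-1]+1]));pts.append((seg[0]+dr.argmax()+.5,r))
    Q=np.array([plane(b,*p,22)[:2] for p in pts]);vx,vy,x0,y0=cv2.fitLine(Q.astype(np.float32),cv2.DIST_HUBER,0,.01,.01).ravel()
    print('deck edge az',np.degrees(np.arctan2(vy,vx)),x0,y0, 'x at y=-140:',x0+vx/vy*(-140-y0), [p[0] for p in pts][::3])
E
```

```text
[ 275  117   57   52 2072] [302.96428571 142.89333977] ((303.0, 145.0), 28.000099182128906) ((302.78936767578125, 142.44833374023438), (48.756187438964844, 56.212684631347656), 83.40318298339844)
on plane 182.5 [ 579.02568704 -268.62127376  182.5       ] diam 45.56383841193359
[ 274  189   57   55 1816] [301.36618943 217.13491189] ((302.0, 217.0), 28.000099182128906) ((301.3534240722656, 214.65147399902344), (49.06964111328125, 56.38738250732422), 72.89173889160156)
on plane 182.5 [ 578.90384982 -267.2972062   182.5       ] diam 47.17281136311253
plunger (array([ 579.07394614, -268.96948875,  176.72879806]), [0.1, 0.1])
[[ 537.5 -219.   150. ]
 [ 633.7 -231.2  150. ]
 [ 621.3 -319.8  150. ]
 [ 524.4 -308.1  150. ]]
[90.0, 97.0, 89.5, 97.6]
az -7.18731793808765
az -6.907703878722912
az 81.65845332774552
az 82.04781564521349
mid [ 579.22055855 -269.52615557  150.        ]
front corners tri (array([ 537.13401897, -218.79411911,  147.85764741]), [0.1, 0.1]) (array([ 635.02099512, -230.84883708,  145.01583054]), [0.3, 0.3])
deck edge az 82.492355 538.8129 -122.95227 x at y=-140: 536.5662 [np.float64(253.5), np.float64(253.5), np.float64(253.5), np.float64(253.5), np.float64(253.5), np.float64(253.5)]
deck edge az 82.66724 656.21747 -145.13408 x at y=-140: 656.8781 [np.float64(355.5), np.float64(354.5), np.float64(352.5), np.float64(351.5), np.float64(350.5), np.float64(348.5)]
```

The house top measures 97×90 mm, centred at (579.2,-269.5), and the head agrees at (579,-268.5). The beam azimuth is about 82.4°, so the light-path origin is about (596.4,-140.7). I'll press the plunger.

In the tool's units: 5 mm is 0.1, -3 mm is -0.06.

Request:
drive_effector(deltas={"x":[-0.06,-0.06,0,0,0,0],"y":[0.1,0.1,0,0,0,0],"z":[0.4,0.4,0.3,0.24,0,0],"drx":[0,0,0,0,0,0],"dry":[0,0,0,0,0,0],"drz":[0,0,0,0,0,0]})

```text
clock: 6.0
eef_pos: [578.7, -269.9, 192.1]
ee_rot: [0.743, 0.669, 0.0, 0.0]
contact_force: [0.2, -0.7, 0.3]
width: 0.9
grip_force: 0.0
```

Request:
drive_effector(deltas={"x":[0,0,0,0,0,0],"y":[0,0,0,0,0,0],"z":[0.06,0.06,0.06,0.06,0,0],"drx":[0,0,0,0,0,0],"dry":[0,0,0,0,0,0],"drz":[0,0,0,0,0,0]})

```text
clock: 6.6
eef_pos: [578.8, -269.6, 179.6]
ee_rot: [0.743, 0.669, -0.0, -0.0]
contact_force: [0.1, 0.6, -0.4]
width: 0.5
grip_force: 0.0
```

Request:
drive_effector(deltas={"x":[0,0,0,0],"y":[0,0,0,0],"z":[0.04,0.04,0,0],"drx":[0,0,0,0],"dry":[0,0,0,0],"drz":[0,0,0,0]})

```text
clock: 7.0
eef_pos: [578.8, -269.6, 175.6]
ee_rot: [0.743, 0.669, -0.0, -0.0]
contact_force: [0.9, -1.7, 0.1]
width: 0.5
grip_force: 0.0
```

Request:
drive_effector(deltas={"x":[0,0,0,0],"y":[0,0,0,0],"z":[0.04,0.04,0,0],"drx":[0,0,0,0],"dry":[0,0,0,0],"drz":[0,0,0,0]})

```text
clock: 7.4
eef_pos: [578.8, -269.6, 171.5]
ee_rot: [0.743, 0.669, -0.0, -0.0]
contact_force: [0.0, -0.4, -0.6]
width: 0.7
grip_force: 0.0
```

Still no force at 171.5, so I'll look before going further.

```bash
python3 - <<'E'
from h import *
from station import ctrl
s=snap(ctrl,'side','s2');t=snap(ctrl,'top','t2');w=snap(ctrl,'wrist','v3')
def c(i,x,y,w,h,k): return cv2.resize(i[y:y+h,x:x+w],None,fx=k,fy=k,interpolation=cv2.INTER_CUBIC)
o=np.hstack([c(s['img'],260,110,100,150,4),c(t['img'],300,140,100,150,4)])
cv2.imwrite('pics/p2.png',o[:,:,::-1])
X=np.array([578.8,-269.6,171.5]);print(proj(s,X),proj(t,X),ctrl.state()['contact_force'])
E
```

```text
[308.24160815 170.11497364] [352.88706705 207.53933776] [ 0.98472244 -0.18511657  0.31751706]
```

View pics/p2.png

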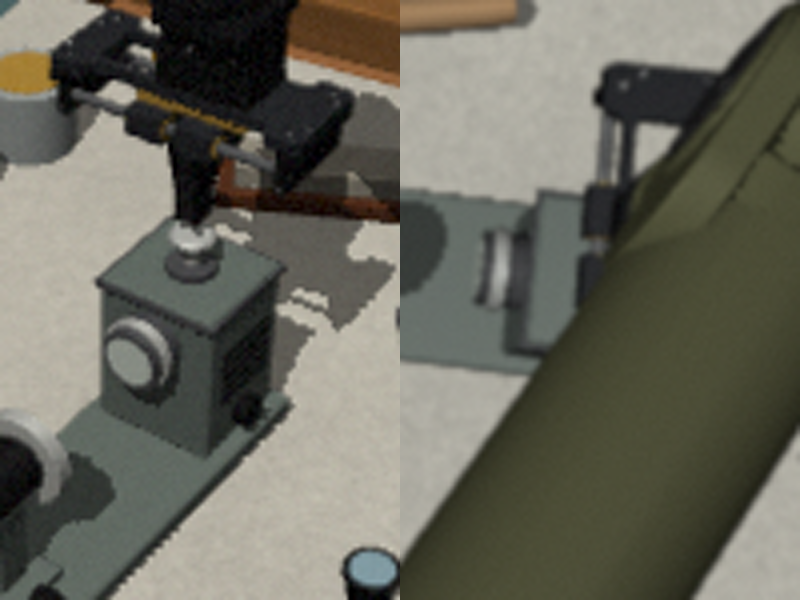

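The side crop shows the finger tips ending at the upper edge of the chrome head, around (193,222). It isn't clear whether they are on it or behind it, so I'll compare with the unpressed picture.

```bash
python3 - <<'E'
from h import *
a,b,w=load('side0')['img'],load('s2')['img'],load('v3')['img']
c=lambda i:cv2.resize(i[150:200,285:335],(400,400),interpolation=cv2.INTER_NEAREST)
o=np.vstack([np.hstack([c(a),c(b)]),cv2.resize(w[150:300,100:500],(800,200)[:2])])
cv2.imwrite('pics/p3.png',o[:,:,::-1])
s=load('s2')
for X in((579,-268.5,182.5),(579,-268.5,172.5),(579,-269,157)):print(X,proj(s,np.array(X)))
E
```

```text
(579, -268.5, 182.5) [308.1376547  167.09745798]
(579, -268.5, 172.5) [308.013374   170.01325119]
(579, -269, 157) [307.90297831 174.37400333]
```

View pics/p3.png

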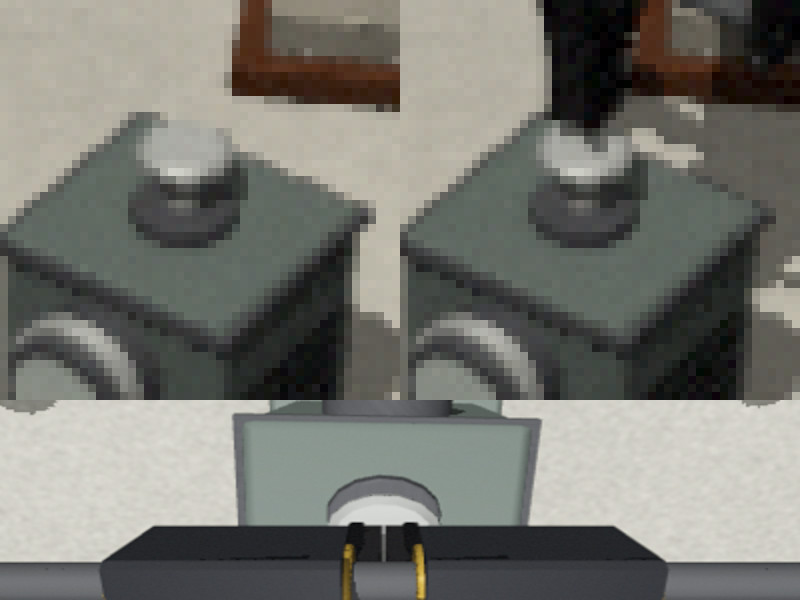

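The head has not moved, and the tips look just above it with a reflection visible in the chrome. The wrist triangulation also read about 5 mm low. I'll keep going down in small steps.

```bash
python3 - <<'E'
from h import *
w=load('v3')
for z in(182.5,177):print(plane(w,291.5,221,z))
E
```

```text
[ 581.15912021 -251.83353194  182.5       ]
[ 580.99622622 -253.46674701  177.        ]
```

Request:
drive_effector(deltas={"x":[0,0,0],"y":[0,0,0],"z":[0.02,0.02,0],"drx":[0,0,0],"dry":[0,0,0],"drz":[0,0,0]})

```text
clock: 7.85
eef_pos: [578.7, -269.5, 169.4]
ee_rot: [0.743, 0.669, -0.0, -0.0]
contact_force: [-0.7, -0.2, -0.2]
width: 0.5
grip_force: 0.0
```

Request:
drive_effector(deltas={"x":[0,0,0],"y":[0,0,0],"z":[0.02,0.02,0],"drx":[0,0,0],"dry":[0,0,0],"drz":[0,0,0]})

```text
clock: 8.15
eef_pos: [578.7, -269.5, 167.5]
ee_rot: [0.743, 0.669, -0.0, -0.0]
contact_force: [0.3, 0.0, -0.2]
width: 0.7
grip_force: 0.0
```

In the tool's units: 1 mm is 0.02.

Request:
drive_effector(deltas={"x":[0,0,0],"y":[0,0,0],"z":[0.02,0.02,0],"drx":[0,0,0],"dry":[0,0,0],"drz":[0,0,0]})

```text
clock: 8.45
eef_pos: [578.7, -269.5, 165.5]
ee_rot: [0.743, 0.669, -0.0, -0.0]
contact_force: [0.7, 0.4, -0.6]
width: 0.6
grip_force: 0.0
```

Request:
drive_effector(deltas={"x":[0,0,0],"y":[0,0,0],"z":[0.02,0.02,0],"drx":[0,0,0],"dry":[0,0,0],"drz":[0,0,0]})

```text
clock: 8.75
eef_pos: [578.7, -269.6, 163.5]
ee_rot: [0.743, 0.669, -0.0, -0.0]
contact_force: [-0.2, 0.5, 0.4]
width: 0.6
grip_force: 0.0
```

```bash
python3 - <<'E'
from h import *
from station import ctrl
b=snap(ctrl,'side','s4')['img'];w=snap(ctrl,'wrist','v4')['img'];a=load('s2')['img']
c=lambda i:cv2.resize(i[145:195,285:335],(400,400),interpolation=cv2.INTER_CUBIC)
cv2.imwrite('pics/p4.png',np.hstack([c(a),c(b)])[:,:,::-1])
E
```

```text
(no output)
```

View pics/p4.png

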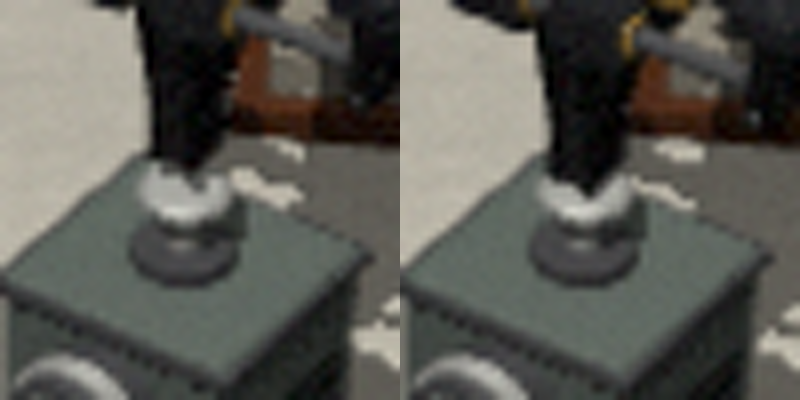

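The tip now covers the top of the head, so contact is near and the tips sit well above the reported TCP. I'll use the contact to calibrate that.

Request:
drive_effector(deltas={"x":[0,0,0],"y":[0,0,0],"z":[0.02,0.02,0],"drx":[0,0,0],"dry":[0,0,0],"drz":[0,0,0]})

```text
clock: 9.15
eef_pos: [578.7, -269.5, 161.5]
ee_rot: [0.743, 0.669, -0.0, -0.0]
contact_force: [0.2, 0.1, -1.0]
width: 0.7
grip_force: 0.0
```

Request:
drive_effector(deltas={"x":[0,0,0],"y":[0,0,0],"z":[0.02,0.02,0],"drx":[0,0,0],"dry":[0,0,0],"drz":[0,0,0]})

```text
clock: 9.45
eef_pos: [578.7, -269.5, 159.4]
ee_rot: [0.743, 0.669, -0.0, -0.0]
contact_force: [-0.2, -0.1, 0.1]
width: 0.5
grip_force: 0.0
```

Request:
drive_effector(deltas={"x":[0,0,0],"y":[0,0,0],"z":[0.02,0.02,0],"drx":[0,0,0],"dry":[0,0,0],"drz":[0,0,0]})

```text
clock: 9.75
eef_pos: [578.9, -269.7, 158.0]
ee_rot: [0.743, 0.669, 0.0, 0.0]
contact_force: [-1.3, 0.5, 2.6]
width: 0.5
grip_force: 1.6
```

Contact came at a reported z of about 158.8. Now I'll press through the 10 mm travel to the stop.

In the tool's units: 2 mm is 0.04.

Request:
drive_effector(deltas={"x":[0,0,0,0],"y":[0,0,0,0],"z":[0.04,0.04,0,0],"drx":[0,0,0,0],"dry":[0,0,0,0],"drz":[0,0,0,0]})

```text
clock: 10.15
eef_pos: [578.9, -269.7, 154.0]
ee_rot: [0.743, 0.669, 0.0, 0.0]
contact_force: [-1.7, 1.2, 6.1]
width: 0.7
grip_force: 2.8
```

Request:
drive_effector(deltas={"x":[0,0,0,0],"y":[0,0,0,0],"z":[0.04,0.02,0,0],"drx":[0,0,0,0],"dry":[0,0,0,0],"drz":[0,0,0,0]})

```text
clock: 10.55
eef_pos: [578.9, -269.7, 151.4]
ee_rot: [0.743, 0.669, 0.0, 0.0]
contact_force: [-1.4, 1.5, 8.1]
width: 0.3
grip_force: 3.6
```

Request:
drive_effector(deltas={"x":[0,0,0,0],"y":[0,0,0,0],"z":[0.02,0.02,0,0],"drx":[0,0,0,0],"dry":[0,0,0,0],"drz":[0,0,0,0]})

```text
clock: 10.95
eef_pos: [579.0, -269.7, 149.6]
ee_rot: [0.743, 0.669, 0.0, 0.0]
contact_force: [-2.4, 1.5, 8.4]
width: 0.3
grip_force: 4.1
```

In the tool's units: 1 mm is 0.02.

Request:
drive_effector(deltas={"x":[0,0,0],"y":[0,0,0],"z":[0.02,0.02,0],"drx":[0,0,0],"dry":[0,0,0],"drz":[0,0,0]})

```text
clock: 11.25
eef_pos: [579.0, -269.7, 148.8]
ee_rot: [0.743, 0.669, 0.001, 0.0]
contact_force: [-5.0, 3.2, 14.3]
width: 0.4
grip_force: 7.1
```

Request:
drive_effector(deltas={"x":[0,0,0],"y":[0,0,0],"z":[0.04,0,0],"drx":[0,0,0],"dry":[0,0,0],"drz":[0,0,0]})

```text
clock: 11.55
eef_pos: [579.1, -269.7, 148.7]
ee_rot: [0.743, 0.669, 0.001, 0.0]
contact_force: [-7.4, 4.9, 22.1]
width: 0.4
grip_force: 11.6
```

```bash
python3 - <<'E'
from h import *
from station import ctrl
snap(ctrl,'side','s5');snap(ctrl,'wrist','v5')
E
```

```text
(no output)
```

The hard stop came at z=148.8, exactly 10 mm after contact at 158.8, and the force then rose to 22 N, so the plunger is fully down. It also shows the real fingertips are 23.7 mm above the reported TCP. I'll release it, then measure the blank from w1.

Request:
drive_effector(deltas={"x":[0,0,0,0,0,0,0,0,0],"y":[0,0,0,0,0,0,0,0,0],"z":[-0.1,-0.1,-0.2,-0.4,-0.5,-0.5,-0.44,0,0],"drx":[0,0,0,0,0,0,0,0,0],"dry":[0,0,0,0,0,0,0,0,0],"drz":[0,0,0,0,0,0,0,0,0]})

```text
clock: 12.55
eef_pos: [578.8, -269.7, 256.2]
ee_rot: [0.743, 0.669, 0.0, 0.0]
contact_force: [-0.4, -0.0, -0.2]
width: 0.4
grip_force: 0.0
```

```bash
python3 - <<'E'
from h import *
from station import ctrl
snap(ctrl,'wrist','v6'); snap(ctrl,'side','s6')
a,b=load('side0')['img'].astype(int),load('s6')['img'].astype(int)
print('head diff',abs(a-b)[163:178,300:317].mean(), 'lens px before/after',a[196:203,289:297].mean((0,1)),b[196:203,289:297].mean((0,1)))
d=load('w1');im=d['img'];hsv=cv2.cvtColor(im,cv2.COLOR_RGB2HSV)
m=((hsv[...,2]>130)).astype(np.uint8);k=np.zeros_like(m);k[92:135,275:330]=1;m&=k
n,l,s,c=cv2.connectedComponentsWithStats(m);i=1+s[1:,4].argmax();q=max(cv2.findContours((l==i).astype(np.uint8),0,1)[0],key=len)
r=cv2.minAreaRect(q);print(s[i],c[i],r)
bx=cv2.boxPoints(r)
for z in(60,):
    P=np.array([plane(d,*p,z) for p in bx]);print(np.round(P[:,:2],1),np.linalg.norm(np.diff(P,axis=0),axis=1))
    print('mid',P.mean(0),[np.degrees(np.arctan2(*(P[j+1]-P[j])[1::-1])) for j in(0,1)])
cv2.imwrite('pics/bl.png',cv2.resize(im[85:145,260:345],None,fx=8,fy=8,interpolation=cv2.INTER_CUBIC)[:,:,::-1])
E
```

```text
head diff 8.768627450980393 lens px before/after [127.33928571 132.19642857 124.46428571] [123.25  127.625 120.25 ]
[285  99  32  29 541] [300.38817006 112.66358595] ((300.3807678222656, 112.70384979248047), (29.770427703857422, 18.356470108032227), 25.559965133666992)
[[450.1 253.3]
 [433.7 261.6]
 [446.4 289.7]
 [463.1 281.7]] [18.39387339 30.78251769 18.56213368]
mid [448.32372487 271.55311486  60.        ] [np.float64(153.27977784453134), np.float64(65.74778193301414)]
```

View pics/bl.png

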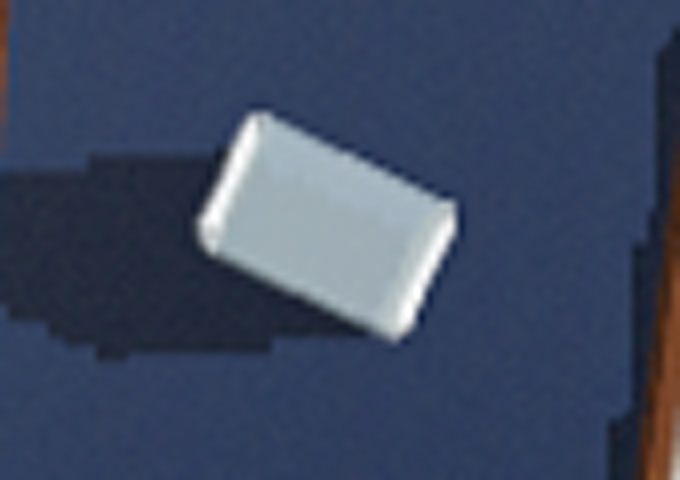

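The blank's top measures 18.4×30.8 mm at the z=60 plane, so the height agrees. Its centre is (448.3,271.6) and its frosted-edge axis is at azimuth 65°. The plunger looks unchanged from rest in the side image. On the way to the tray I'll take a wrist view of the gap and analyser.

The manual's scale: shifts go in shares of 50 mm and turns go in units of 0.25 rad. Converting my numbers, 43 mm is 0.86, -14 mm is -0.28.

Request:
drive_effector(deltas={"x":[0.86,0.86,0,0,0],"y":[-0.28,-0.28,0,0,0],"z":[0,0,0,0,0],"drx":[0,0,0,0,0],"dry":[0,0,0,0,0],"drz":[0,0,0,0,0]}, jaw=50)

```text
clock: 13.15
eef_pos: [559.5, -182.2, 256.2]
ee_rot: [0.744, 0.669, -0.001, 0.0]
contact_force: [-0.7, -0.8, 0.4]
width: 32.7
grip_force: 0.0
```

```bash
python3 - <<'E'
from h import *
from station import ctrl
snap(ctrl,'wrist','v7')
E
```

Request:
drive_effector(deltas={"x":[0.86,0.86,0.86,0.86,0.86,0.86,0.86,0.86,0.86,0.86],"y":[-0.28,-0.28,-0.28,-0.28,-0.28,-0.28,-0.28,-0.28,-0.28,-0.28],"z":[0,0,0,0,0,0,0,0,0,0],"drx":[0,0,0,0,0,0,0,0,0,0],"dry":[0,0,0,0,0,0,0,0,0,0],"drz":[0,0,0,0,0,0,0,0,0,0]})

```text
clock: 14.2
eef_pos: [466.5, 261.1, 256.6]
ee_rot: [0.744, 0.668, 0.0, 0.0]
contact_force: [0.7, 0.1, -0.1]
width: 49.9
grip_force: 0.0
```

Request:
drive_effector(deltas={"x":[0,0,0,0,0,0,0,0,0,0,0],"y":[0,0,0,0,0,0,0,0,0,0,0],"z":[0,0,0,0,0,0,0,0,0,0,0],"drx":[0,0,0,0,0,0,0,0,0,0,0],"dry":[0,0,0,0,0,0,0,0,0,0,0],"drz":[-0.552,-0.552,-0.552,-0.552,-0.552,-0.552,-0.552,-0.552,-0.54,0,0]})

```text
clock: 15.3
eef_pos: [466.6, 260.0, 256.5]
ee_rot: [0.219, 0.976, -0.0, 0.0]
contact_force: [-0.5, 0.2, -0.1]
width: 50.1
grip_force: 0.0
```

```bash
cat >> h.py <<'E'
def blank(d,X,z=60,r=26):
    im=d['img'];hsv=cv2.cvtColor(im,cv2.COLOR_RGB2HSV);u,v=proj(d,np.array([X[0],X[1],z])).astype(int)
    m=(hsv[...,2]>130).astype(np.uint8);k=np.zeros_like(m);cv2.circle(k,(int(u),int(v)),r,1,-1);m&=k
    n,l,s,c=cv2.connectedComponentsWithStats(m);i=1+s[1:,4].argmax();q=max(cv2.findContours((l==i).astype(np.uint8),0,1)[0],key=len)
    rc=cv2.minAreaRect(q);P=np.array([plane(d,*p,z) for p in cv2.boxPoints(rc)])
    az=[float(np.degrees(np.arctan2(*(P[j+1]-P[j])[1::-1]))) for j in(0,1)]
    print(s[i],rc[0],'mid',P.mean(0),'sides',np.linalg.norm(np.diff(P,axis=0),axis=1)[:2],az);return rc[0],P.mean(0)
def go(st,X,az):  # tool-axes shift and rz to bring reported TCP to X, tool y to azimuth az
    R=Ro.from_quat(st['ee_rot']).as_matrix();y=R[:,1];a=np.degrees(np.arctan2(y[1],y[0]));print('at',st['eef_pos'],'az y',a,'d tool',R.T@(np.array(X)-st['eef_pos']),'rz',-np.radians(az-a))
E
python3 - <<'E'
from h import *
from station import ctrl
d=snap(ctrl,'wrist','w2');a=load('w1')
p,X=blank(a,(448,271));p2,X2=blank(d,(448,271))
print('tri',tri((a,*p),(d,*p2)))
go(ctrl.state(),(*X2[:2],80),65)
E
```

```text
[285  99  32  29 541] (300.3807678222656, 112.70384979248047) mid [448.32372487 271.55311486  60.        ] sides [18.39387339 30.78251769] [153.27977784453134, 65.74778193301414]
[281 157  27  19 431] (294.0, 166.0) mid [446.98695713 272.52808839  60.        ] sides [30.35310319 21.11689146] [64.6773486236284, -24.612044902907076]
tri (array([447.97905168, 271.93343509,  50.01460136]), [0.2, 0.2])
at [466.42640898 260.27270764 256.49046076] az y 64.70584151805654 d tool [ 22.8368119    2.83455272 176.48630178] rz -0.005134034032581583
```

```bash
python3 -c "
from h import *
d=load('w2');print(d['cx'],d['cy'])"
```

```text
291.3828647663425 211.86442596229153
```

Request:
drive_effector(deltas={"x":[0.428,0,0,0,0,0,0,0],"y":[0.052,0,0,0,0,0,0,0],"z":[0,0.8,0.8,0.8,0.72,0.4,0,0],"drx":[0,0,0,0,0,0,0,0],"dry":[0,0,0,0,0,0,0,0],"drz":[0,0,0,0,0,0,0,0]})

```text
clock: 16.15
eef_pos: [448.0, 272.5, 81.2]
ee_rot: [0.217, 0.976, -0.0, 0.0]
contact_force: [0.1, 0.2, 0.4]
width: 50.0
grip_force: 0.0
```

```bash
python3 - <<'E'
from h import *
from station import ctrl
d=snap(ctrl,'wrist','w3');s=snap(ctrl,'side','s7')
st=ctrl.state();go(st,(448.2,271.8,-4),64.8);print(proj(s,st['eef_pos']),proj(s,st['eef_pos']+np.array([0,0,23.7])),proj(s,np.array([448.2,271.8,60])))
# dark finger columns in wrist picture just above gripper block
g=cv2.cvtColor(d['img'],cv2.COLOR_RGB2GRAY)
for r in(236,240,244,248): 
    x=np.flatnonzero(g[r]<40);sp=np.split(x,np.flatnonzero(np.diff(x)>1)+1);print(r,[(int(a[0]),int(a[-1])) for a in sp if len(a)>3])
E
```

```text
at [448.81299328 273.25602066  82.38425087] az y 64.92315818531718 d tool [ 4.78560035e-02 -1.81636354e+00  8.63795872e+01] rz 0.0021495158345661344
[244.76166477 365.58377634] [244.0064646  359.57552412] [246.08130602 370.61535773]
236 [(239, 249), (251, 267), (361, 364)]
240 [(241, 267), (363, 366)]
244 [(0, 25), (227, 234), (236, 267), (339, 357)]
248 [(4, 28), (84, 187), (225, 257), (339, 359), (364, 368), (395, 499), (555, 559)]
```

Request:
drive_effector(deltas={"x":[0,0,0,0,0],"y":[-0.014,0,0,0,0],"z":[0.4,0.4,0.2,0.2,0],"drx":[0,0,0,0,0],"dry":[0,0,0,0,0],"drz":[0,0,0,0,0]})

```text
clock: 16.75
eef_pos: [447.0, 271.8, 20.3]
ee_rot: [0.217, 0.976, -0.0, -0.0]
contact_force: [-0.8, 0.2, -0.1]
width: 50.3
grip_force: 0.0
```

Request:
drive_effector(deltas={"x":[0,0,0],"y":[0,0,0],"z":[0.1,0.1,0],"drx":[0,0,0],"dry":[0,0,0],"drz":[0,0,0]})

```text
clock: 17.05
eef_pos: [447.0, 271.8, 10.4]
ee_rot: [0.217, 0.976, -0.0, -0.0]
contact_force: [-0.6, 0.2, 0.2]
width: 49.8
grip_force: 0.0
```

Request:
drive_effector(deltas={"x":[0,0],"y":[0,0],"z":[0.1,0],"drx":[0,0],"dry":[0,0],"drz":[0,0]})

```text
clock: 17.25
eef_pos: [446.9, 271.7, 5.2]
ee_rot: [0.217, 0.976, -0.0, -0.0]
contact_force: [0.3, -0.5, 0.0]
width: 50.4
grip_force: 0.0
```

Request:
drive_effector(deltas={"x":[0,0],"y":[0,0],"z":[0.1,0],"drx":[0,0],"dry":[0,0],"drz":[0,0]})

```text
clock: 17.45
eef_pos: [446.8, 271.7, 0.1]
ee_rot: [0.217, 0.976, -0.0, -0.0]
contact_force: [0.2, -0.1, 0.7]
width: 50.0
grip_force: 0.0
```

Passing reported z=8 without touching the floor confirms the tip offset. I'll centre and close.

In the tool's units: 3 mm is 0.06, -1.1 mm is -0.022.

Request:
drive_effector(deltas={"x":[-0.022,0],"y":[0.012,0],"z":[0.06,0],"drx":[0,0],"dry":[0,0],"drz":[0,0]})

```text
clock: 17.65
eef_pos: [448.5, 271.9, -2.6]
ee_rot: [0.217, 0.976, -0.0, -0.0]
contact_force: [-0.4, 1.4, -0.8]
width: 50.0
grip_force: 0.0
```

Request:
drive_effector(deltas={"x":[0,0,0,0,0,0,0,0],"y":[0,0,0,0,0,0,0,0],"z":[0,0,0,0,0,0,0,0],"drx":[0,0,0,0,0,0,0,0],"dry":[0,0,0,0,0,0,0,0],"drz":[0,0,0,0,0,0,0,0]}, jaw=0)

```text
clock: 18.45
eef_pos: [448.6, 272.1, -2.2]
ee_rot: [0.217, 0.976, 0.0, 0.0]
contact_force: [-0.3, 0.1, 1.1]
width: 29.4
grip_force: 30.0
```

In the tool's units: -10 mm is -0.2, -5 mm is -0.1.

Request:
drive_effector(deltas={"x":[0,0,0,0,0,0,0,0,0],"y":[0,0,0,0,0,0,0,0,0],"z":[-0.1,-0.2,-0.4,-0.6,-0.6,-0.6,-0.6,-0.56,0],"drx":[0,0,0,0,0,0,0,0,0],"dry":[0,0,0,0,0,0,0,0,0],"drz":[0,0,0,0,0,0,0,0,0]})

```text
clock: 19.35
eef_pos: [450.9, 273.4, 185.7]
ee_rot: [0.217, 0.976, 0.004, 0.002]
contact_force: [0.9, 0.2, -0.8]
width: 29.6
grip_force: 30.0
```

```bash
python3 - <<'E'
from h import *
from station import ctrl
st=ctrl.state();print(st['width'],st['grip_force']);go(st,(596.4,-140.7,181),-7.6)
s=snap(ctrl,'side','s8')
d=load('v7')
c=-np.array(d['R']).T@d['t'];print('cam',c)
for n,X in(('lens',(596.4-.132*55,-140.7-.991*55,142)),('an',(596.4+.132*55,-140.7+.991*55,149)),('o',(596.4,-140.7,22))):print(n,proj(d,np.array(X)))
# ring edges in v7: bright, unsaturated columns per row
hsv=cv2.cvtColor(d['img'],cv2.COLOR_RGB2HSV);m=(hsv[...,2]>150)&(hsv[...,1]<22)
for r in range(0,240,8):
    x=np.flatnonzero(m[r,240:370])+240;sp=np.split(x,np.flatnonzero(np.diff(x)>1)+1);print(r,[(int(a[0]),int(a[-1])) for a in sp if len(a)>3])
E
```

```text
29.63039130954875 29.999981056898832
at [450.93646011 273.36523811 185.66688409] az y 64.95215823319191 d tool [-307.08004551 -313.56594053    3.11275431] rz 1.2662740405971107
cam [ 567.28646132 -112.09644325  442.67289888]
lens [323.13268091 211.32122287]
an [330.65097645  88.36530102]
o [316.44211493 145.13997923]
0 [(240, 270), (273, 307), (356, 367)]
8 [(240, 270), (273, 306), (355, 362)]
16 [(240, 270), (273, 306), (355, 366)]
24 [(240, 270), (273, 306), (355, 369)]
32 [(240, 270), (273, 305), (355, 360), (362, 369)]
40 [(240, 270), (273, 293), (301, 305), (353, 369)]
48 [(240, 270), (273, 293), (296, 305), (352, 363), (365, 368)]
56 [(240, 270), (273, 279), (295, 305), (353, 362)]
64 [(240, 270), (273, 279), (296, 304), (356, 367)]
72 [(240, 269), (273, 279), (295, 304), (321, 326), (356, 366)]
80 [(240, 269), (272, 290), (295, 359)]
88 [(240, 269), (272, 290), (349, 358)]
96 [(240, 269), (272, 294), (297, 306), (350, 356)]
104 [(240, 26
[... 175 characters left out ...]
(365, 369)]
136 [(240, 269), (272, 305), (351, 354), (356, 361), (364, 369)]
144 [(240, 269), (272, 303), (364, 369)]
152 [(240, 269), (272, 302), (363, 369)]
160 [(240, 269), (272, 305), (362, 369)]
168 [(240, 269), (272, 310), (354, 359), (362, 369)]
176 [(240, 269), (272, 309), (311, 320), (322, 325), (327, 331), (347, 358), (361, 369)]
184 [(240, 269), (272, 357), (360, 369)]
192 [(240, 269), (272, 356), (360, 369)]
200 [(240, 269), (272, 307), (328, 356), (359, 369)]
208 [(240, 268), (272, 297), (310, 336), (345, 355), (359, 369)]
216 [(240, 268), (271, 276), (298, 304), (352, 355), (358, 369)]
224 [(240, 268), (271, 275), (303, 342), (357, 369)]
232 [(240, 269), (271, 274), (362, 369)]
```

```bash
python3 - <<'E'
from h import *
d=load('v7')
u=np.array([np.cos(np.radians(82.4)),np.sin(np.radians(82.4))]);n=np.array([u[1],-u[0]]);O=np.array([596.4,-140.7])
v=lambda P:np.round([(P[:2]-O)@n,(P[:2]-O)@u],1)
L=[];R=[]
for r,c in((120,364),(144,363.5),(168,360.5),(192,358.5),(208,357),(224,356)):
    a=plane(d,270.9,r,22);b=plane(d,c,r,22);L.append(a);R.append(b);print(r,v(a),v(b))
for Q in(L,R):
    Q=np.array(Q);p=np.polyfit(Q[:,1],Q[:,0],1);print('az',90-np.degrees(np.arctan(p[0])))
print('analyser',[ (v(plane(d,c,80,115)),) for c in(295,327,359)])
print('lens',[v(plane(d,c,224,115)) for c in(303,342)], [v(plane(d,c,184,115)) for c in (307,328)])
w=load('v2'); 
for dd,nm,row,c0 in((w,'v2',140,303),(load('v1'),'v1',71,303)):
    h=cv2.cvtColor(dd['img'],cv2.COLOR_RGB2HSV)[row,c0-40:c0+40]; x=np.flatnonzero((h[:,2]>150)&(h[:,1]<20))+c0-40;print(nm,x[0],x[-1],v(plane(dd,x[0],row,115)),v(plane(dd,x[-1],row,115)))
E
```

```text
120 [-58.2  29.2] [57.8 32.3]
144 [-57.9  -0.1] [59.6  3. ]
168 [-57.5 -30.6] [ 58.3 -27.5]
192 [-57.2 -62.2] [ 58.3 -59.1]
208 [-57. -84.] [ 58.  -80.9]
224 [ -56.7 -106.4] [  58.5 -103.3]
az 83.00229963611187
az 82.31214625662986
analyser [(array([-30.2,  65. ]),), (array([-0.1, 65.8]),), (array([30. , 66.6]),)]
lens [array([-17.6, -76.5]), array([ 23.6, -75.4])] [array([-15. , -33.7]), array([  6.4, -33.2])]
v2 263 341 [-39.5 -68.6] [ 38.  -66.2]
v1 263 334 [-38.3 -65.6] [ 28.8 -63.5]
```

The viewer centreline checks out within 0.5 mm, with azimuth about 82.5°. I'll carry the blank over and turn it.

In the tool's units: -26.1 mm is -0.522, -25.6 mm is -0.512.

Request:
drive_effector(deltas={"x":[-0.512,-0.512,-0.512,-0.512,-0.512,-0.512,-0.512,-0.512,-0.512,-0.512,-0.512,-0.512],"y":[-0.522,-0.522,-0.522,-0.522,-0.522,-0.522,-0.522,-0.522,-0.522,-0.522,-0.522,-0.522],"z":[0,0,0,0,0,0,0,0,0,0,0,0],"drx":[0,0,0,0,0,0,0,0,0,0,0,0],"dry":[0,0,0,0,0,0,0,0,0,0,0,0],"drz":[0,0,0,0,0,0,0,0,0,0,0,0]})

```text
clock: 20.6
eef_pos: [593.8, -142.8, 179.4]
ee_rot: [0.217, 0.976, -0.0, -0.001]
contact_force: [-0.1, 0.6, 0.1]
width: 29.4
grip_force: 30.0
```

Request:
drive_effector(deltas={"x":[0,0,0,0,0,0,0,0,0,0,0,0],"y":[0,0,0,0,0,0,0,0,0,0,0,0],"z":[0,0,0,0,0,0,0,0,0,0,0,0],"drx":[0,0,0,0,0,0,0,0,0,0,0,0],"dry":[0,0,0,0,0,0,0,0,0,0,0,0],"drz":[0.56,0.56,0.56,0.56,0.56,0.56,0.56,0.56,0.58,0,0,0]})

```text
clock: 21.8
eef_pos: [594.0, -141.7, 180.2]
ee_rot: [0.751, 0.66, -0.0, -0.0]
contact_force: [0.1, 0.0, -0.6]
width: 29.8
grip_force: 30.0
```

```bash
python3 - <<'E'
from h import *
from station import ctrl
s=snap(ctrl,'side','s9');w=snap(ctrl,'wrist','v9')
st=ctrl.state();print(st['width'],st['grip_force'],st['ee_rot']);go(st,(596.6,-140.7,78.6),-7.5)
R=Ro.from_quat(st['ee_rot']).as_matrix();print('tool z',R[:,2])
print('blank top/bottom expected side px',[proj(s,st['eef_pos']+np.array([0,0,h])) for h in(36.4+26,36.4-26)])
E
```

```text
29.911828960592782 29.9997751833871 [ 7.51443938e-01  6.59796920e-01  7.30005837e-05 -1.64202142e-04]
at [ 594.2028464  -141.76021087  180.53630889] az y -7.431223737361376 d tool [  1.32807309   2.25523197 101.93640966] rz 0.001200372230260358
tool z [-1.06968443e-04  3.43108529e-04 -9.99999935e-01]
blank top/bottom expected side px [array([280.91512857, 172.30852591]), array([281.06639001, 188.49208876])]
```

```bash
python3 - <<'E'
from h import *
s=load('s9')['img'].astype(int);a=load('side0')['img'].astype(int)
diff=abs(s-a).max(2)>25
for r in range(160,200):
    print(r,''.join('#' if x else '.' for x in diff[r,262:302]),s[r,276:288:4].tolist(),a[r,281].tolist())
E
```

```text
160 ######################################## [[63, 60, 50], [110, 86, 37], [46, 38, 33]] [182, 178, 165]
161 ################...##################### [[62, 59, 57], [171, 162, 145], [55, 46, 19]] [181, 176, 161]
162 ################..###################### [[58, 59, 51], [149, 144, 135], [92, 74, 34]] [179, 173, 160]
163 ################.####################### [[68, 68, 65], [66, 64, 64], [55, 50, 39]] [185, 179, 168]
164 ######################################## [[83, 83, 85], [41, 42, 43], [39, 42, 41]] [181, 178, 166]
165 .###..################################## [[77, 76, 78], [39, 41, 41], [36, 36, 38]] [184, 180, 165]
166 ......################################## [[55, 51, 54], [31, 32, 35], [36, 36, 37]] [184, 179, 167]
167 ......################################## [[23, 23, 24], [24, 27, 28], [38, 36, 37]] [184, 179, 166]
168 .......################################# [[8, 9, 10], [22, 23, 24], [27, 33, 31]] [185, 179, 166]
169 .......################################# [[6, 4, 9], [15, 18, 16], [30, 28, 33]] [187, 182, 169]
170 .......################################# [[70, 71, 72]
[... 2545 characters left out ...]
 154]] [184, 179, 166]
194 ........................############...# [[187, 184, 169], [187, 182, 170], [176, 173, 160]] [181, 176, 163]
195 ........................###########..... [[184, 179, 165], [187, 183, 168], [179, 175, 162]] [182, 178, 165]
196 ........................##########...... [[187, 182, 169], [191, 185, 173], [178, 172, 161]] [185, 179, 167]
197 ........................##########...... [[188, 182, 168], [191, 186, 172], [173, 168, 157]] [184, 177, 166]
198 ........................##########...... [[187, 182, 169], [189, 183, 169], [172, 169, 156]] [185, 179, 164]
199 ........................##########...... [[188, 183, 169], [189, 184, 172], [173, 170, 157]] [183, 179, 166]
```

```bash
python3 - <<'E'
from h import *
s=load('s9');n=np.array([np.cos(np.radians(-7.4)),np.sin(np.radians(-7.4)),0]);u=np.array([-n[1],n[0],0])
for z in(-26,26):
    for x,y in((-15,9),(15,9),(-15,-9),(15,-9)):
        print(z,x,y,np.round(proj(s,np.array([594.2,-141.8,180.4+36.4+z])+x*n+y*u),1))
E
```

```text
-26 -15 9 [283.7 192.5]
-26 15 9 [274.3 188.2]
-26 -15 -9 [287.8 188.9]
-26 15 -9 [278.5 184.6]
26 -15 9 [283.6 176.3]
26 15 9 [274. 172.]
26 -15 -9 [287.9 172.7]
26 15 -9 [278.3 168.5]
```

The blank's corners in the side view match the predicted ones within about 1 px, so it is upright and square with no slip. I'll lower it into the gap.

Request:
drive_effector(deltas={"x":[0.012,0.012,0,0,0,0,0,0,0,0],"y":[0.02,0.024,0,0,0,0,0,0,0,0],"z":[0.2,0.3,0.3,0.3,0.3,0.3,0.2,0.12,0,0],"drx":[0,0,0,0,0,0,0,0,0,0],"dry":[0,0,0,0,0,0,0,0,0,0],"drz":[0,0,0,0,0,0,0,0,0,0]})

```text
clock: 22.9
eef_pos: [597.1, -141.1, 80.1]
ee_rot: [0.752, 0.659, 0.0, 0.0]
contact_force: [-0.5, -0.5, -0.2]
width: 29.7
grip_force: 30.0
```

```bash
python3 - <<'E'
from h import *
from station import ctrl
for i in range(3):
    snap(ctrl,'side','s10');st=ctrl.state();go(st,(596.6,-140.7,78.6),-7.5)
print(st['width'],st['grip_force'],st['contact_force'],Ro.from_quat(st['ee_rot']).as_matrix()[:,2])
E
```

```text
at [ 597.19095682 -141.12177893   80.30682604] az y -7.511405226560462 d tool [ 0.34094772 -0.64309304  1.70603885] rz -0.00019905875541596714
at [ 597.29373556 -141.0407721    80.42659382] az y -7.503320111806283 d tool [ 0.24711626 -0.73491582  1.82556071] rz -5.7946882553972554e-05
at [ 597.22984356 -141.01894209   80.39041396] az y -7.502401823668872 d tool [ 0.23379291 -0.66851978  1.78953382] rz -4.191973107414033e-05
29.874993683594926 29.999919533729553 [0.22337355 0.43726249 0.41261637] [ 1.35615874e-03 -7.62496123e-05 -9.99999078e-01]
```

In the tool's units: -0.6 mm is -0.012, 1.6 mm is 0.032.

Request:
drive_effector(deltas={"x":[0.004,0,0,0,0],"y":[-0.012,0,0,0,0],"z":[0.032,0,0,0,0],"drx":[0,0,0,0,0],"dry":[0,0,0,0,0],"drz":[0,0,0,0,0]})

```text
clock: 23.55
eef_pos: [596.1, -140.5, 78.1]
ee_rot: [0.752, 0.659, 0.0, -0.0]
contact_force: [-0.1, -0.4, -0.8]
width: 29.9
grip_force: 30.0
```

```bash
python3 - <<'E'
from h import *
from station import ctrl
s=snap(ctrl,'side','s11');st=ctrl.state();go(st,(596.6,-140.7,78.6),-7.5);print(st['width'],st['grip_force'],max(abs(np.array(st['joint_velocities']))))
n=np.array([np.cos(np.radians(-7.5)),np.sin(np.radians(-7.5)),0]);u=np.array([-n[1],n[0],0])
for z in(-26,26):
    for x in(-15,15): print(z,x,np.round(proj(s,np.array([596.6,-140.7,115+z])+x*n+9*u),1))
g=s['img'].mean(2).astype(int);a=load('side0')['img'].mean(2).astype(int);c=int(proj(s,np.array([596.6,-140.7,115]))[0])
for r in range(190,232): print(r,g[r,c-12:c+13:2],a[r,c-12:c+13:4])
E
```

```text
at [ 596.15064196 -140.59578498   78.10201049] az y -7.506530073246407 d tool [-0.04459032  0.45918584 -0.49793277] rz -0.00011397127854619476
30.074600667563438 29.999774205498397 0.0015990472249416876
-26 -15 [282.8 221.4]
-26 15 [274. 217.]
26 -15 [282.8 207.1]
26 15 [273.7 202.7]
190 [34 44 73 40 21 24 26 20  8 12 19 17 11] [179 179 176 180 169  80 149]
191 [57 13 31 63 34 29 31 29 17 17 19  8 11] [178 179 179 181 170 122 125]
192 [50 16 13 32 64 63 24 29 30 25 11 20 26] [178 181 179 175 169  91  84]
193 [87 33  9 10 83 87 37 30 25 34 32 14 37] [180 178 181 174 165  60  71]
194 [85 85 38 10 58 92 80 74 24 31 22 28 37] [179 177 177 174 169  59  53]
195 [68 86 84 45 50 94 70 73 77 30 33 28 41] [180 177 172 176 167 126 100]
196 [87 83 87 84 58 92 46 51 74 31 27 33 30] [179 177 173 175 168 135 132]
197 [87 33 54 83 89 64 39 40 46 44 25 27 26] [178 174 175 176 165 135 134]
198 [126   5  18  60  81  47  43  41  43  38  39  31  26] [180 176 176 175
[... 2217 characters left out ...]
 [ 36 123 125 132 120  55  68  59  54  55  54  59  56] [ 34 122 112  63 102 102  99]
225 [ 22  94 120 122 113  55  55  66  93  58  55  56  56] [  3 111 106  52 101  99 101]
226 [ 10  61 120 128 104  53  56  60 106  96  55  64  64] [ 18 113 100  54 102 102  99]
227 [ 23  52 120 124  95  54  56  56  69 107  98  68 101] [ 15 112  91  54  65  99 103]
228 [ 11  40 119 116  86  55  56  53  57  78 106 105 107] [  9 112  82  47  51  99 102]
229 [  5  51 117 117  70  54  55  57  55  61 109 108 110] [ 12 110  68  52  52 100  99]
230 [  4  53 120 115  60  56  54  57  56  60 109 109 109] [  2 110  53  51  47 100  98]
231 [  4  70 119 117  53  54  56  55  55  55 107 105 108] [ 10 112  49  52  50 102 101]
```

The final corners match the target prediction within 1 px: top-left (274,202.5) and bottom bevel at rows 218–221. The residual position error is about 0.5 mm, and the arm is still. Handing in.

```bash
python3 -c "
from station import ctrl
print(ctrl.hand_in())"
```

```text
the job is handed in; nothing more can be done
None
```

I pressed the plunger to its stop and let it spring back. I then picked the clear blank by its frosted edges and handed in while holding it upright and square at the centre of the light path, by my measurements within about 0.5 mm of the target.

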